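Snap the joint clip onto the glass line

TASK

The wide frosted joint in the middle of the glass line still has no clip. Pick up the larger of the two loose plastic joint clips and press it straight down over that joint until its arms snap past the widest part and it sits fully home, about midway between the joint's two rims. Leave the small clip and the sample jar where they stand.

Things in the scene. Friction and masses are not known exactly. Their poses are not given: they have to be found in the camera images.
- clip_bore (a point): Larger loose clip, off-white plastic, 90 mm high, open side down. Point: centre of its 30 mm bore, 28 mm above its feet; y along the bore, z up. Clip 34 mm long (y), feet 48 mm across (x), lips 20 mm apart, sprung: 12 to 16 N snaps it on, then it holds. Bridge top 20 mm above the point; on it a grip tab 12 mm thick (x), 30 long (y), 42 high, its centre 41 mm above the point. 50 g.
- joint_mid (a point): Centre of the bare wide joint on the fixed glass line: frosted cylinder, 30 mm diameter, 76 mm long between 35 mm rims, axis level along y, z up, 70 mm above the bench. Beside it: a 38 mm glass jacket from 78 mm on at -y; a thin joint with its small clip already on, 130 mm off at +y. Clip home: its bore centre on this axis, its y along this y (either way round).
- spare_mid (a point): The small loose clip, a bystander: same plastic and shape but 58 mm high and 31 mm across its feet, for an 18 mm joint; too small for the wide joint. Point half-way up.
- jar_mid (a point): Sample jar, a bystander: glass with dried herb and a metal cap, 68 mm in diameter, 78 mm high. Point half-way up.
Mind the look-alikes: they are no part of the job. What is shaped like the part that bears clip_bore but green or turquoise is not meant.

How it is judged (in metres and radians):
At the end, for the whole second after the job is handed in: The larger clip is snapped onto the bare wide joint: bore centre within 5 mm of the joint's axis across it (only possible once the arms have snapped past), within 18 mm of the joint's middle along it, bore along the joint within 0.2 rad (z of clip_bore in the frame of joint_mid between -0.005 and 0.005 m and x of clip_bore in the frame of joint_mid between -0.005 and 0.005 m and y of clip_bore in the frame of joint_mid between -0.018 and 0.018 m and angle between the y axis of clip_bore and the y axis of joint_mid, either way round below 0.2 rad); the robot touches nothing.
It fails at once if the small clip was moved by more than 30 mm (distance of spare_mid from where it was at the start of the episode above 0.03 m).
It fails at once if the sample jar was moved by more than 30 mm or tipped (distance of jar_mid from where it was at the start of the episode above 0.03 m or angle between jar_mid's own z axis and vertical above 0.5 rad).
It also fails if it takes over 38 s, if anything falls off the work surface, if the arm or the gripper's body presses on something with over 40 N, if the wrist force passes 120 N, or if a joint passes its speed limit or range.

ROBOT

A 7-joint arm with a two-finger parallel gripper is mounted at the origin on the work surface. World frame = base frame: x ahead of the robot, y to its left, z up, the work surface at z = 0. Lengths are in m, angles in degrees, forces in N, time in s.
With the tool pointing down it reaches from about 0.35 to 0.9 m from the base axis. Payload 19.9 kg.
Tool frame: the origin (TCP) lies on the centre line of the jaws, within the pads' length; the fingertips stand 17 mm ahead of it and the grasp point (between the pads) lies 2 mm behind it (env.tip_reach is the distance from the TCP to the fingertips, in m); z points along the fingers, x is the direction in which the jaws open and shut, and the axes are right-handed (so a half turn about z gives the same grasp; the last joint's range is limited). The gripper opens to 85 mm and grips with 20 to 120 N. Pads are 22 mm wide; open, the fingers measure 114 mm over their backs; the gripper's body (76 mm by 85 mm) begins 54 mm behind the grasp point. The pads swing forward as they close: fully open they stand 13 mm farther back than shut.
Start: joints at [67.81, 23.915, -0.59, 92.452, 0.269, 63.638, -3.037], TCP at [0.212, -0.588, 0.248] pointing down, gripper open.
Joint ranges: [-161.28, 161.28], [-22.2, 115.67], [-73.04, 71.86], [3.21, 147.25], [-68.34, 248.33], [10.77, 114.83], [-161.83, 161.83]. Speed limits (degrees/s): [108.29, 108.29, 136.94, 136.94, 172.46, 172.46, 172.46].

INTERFACE

Orientations are given as [roll, pitch, yaw] about the fixed x, y, z axes, in that order (R = Rz(yaw) Ry(pitch) Rx(roll)).
In Python, from rig import env gives the robot as it stands. Calls block until the motion is done:
- env.goto(position, orientation): joint-space move of the TCP to a pose.
- env.movel(position, frame=None, vel=0.15, contact_N=None): straight line of the TCP; frame=None keeps the orientation; vel is the mean speed in m/s. With contact_N (N) it stops when the force on the tool has changed by that much, and returns True; else False.
- env.move_j(angles): joint-space move.
- env.grip(opening, effort=None): finger opening in m; effort is the grip in N (None keeps the last); returns when the fingers have stopped.
- env.hold(seconds).
- env.solve_ik(position, orientation): joint angles nearest the present ones, or None.
- env.grab_frame(name): name is "side" or "top"; returns a dict with "image" (400x640x3 uint8, red, green, blue), "depth" (400x640 float32, m along the optical axis (not along the pixel's ray), 0 where there is no reading), "fx", "fy", "cx", "cy" (pixels), "position" and "orientation" of the camera in the world. Camera axes: x right, y down, z forward; pixel columns grow to the right and rows downward; lengths in m; the calibration is good to about 2 mm. A picture is of the moment at which its call begins.
A pose or a line that the arm cannot do raises env.MotionError and nothing moves.
- env.hand_in(): hands the job in, once; it reports no verdict.
Readings, each from a call of its own:
- env.get_time(): time.
- env.get_joint_positions(): joint angles.
- env.get_qvel(): joint speeds.
- env.get_tau(): joint torques, N m.
- env.get_tcp_pos(): TCP position.
- env.get_ee_rot(): TCP orientation.
- env.get_wrist_force(): force on the tool from outside, world axes, zero at the start.
- env.get_torque(): the same for the moment, N m.
- env.get_finger_gap(): finger opening in m.
Only numpy, scipy, OpenCV 4.12 (cv2) and the standard library are available. Lean on these libraries where they do the work, as an engineer would, in place of code of your own. Each camera call takes 0.05 s, during which the arm holds its last target.

## Working session

There is one attempt and no reset: what is moved stays moved. The work goes in short steps, each a Python script; the robot and the scene stay as the last script left them, time stands still between calls to the robot, and variables do not carry over. Pictures are saved under pics/ and viewed, and the job is handed in when it is done.

```bash
mkdir -p pics; cat > h.py <<'E'
import numpy as np,cv2
from scipy.spatial.transform import Rotation as R
from rig import env
def grab(n,tag):
    f=env.grab_frame(n); np.savez(f'{tag}.npz',**{k:np.array(v) for k,v in f.items()})
    cv2.imwrite(f'pics/{tag}.png',f['image'][:,:,::-1]); return f
def load(tag): return np.load(f'{tag}.npz')
def world(f):
    o=np.array(f['orientation']); 
    M=o if o.shape==(3,3) else R.from_euler('xyz',o,degrees=True).as_matrix()
    d=f['depth']; v,u=np.mgrid[:d.shape[0],:d.shape[1]]
    P=np.stack([(u-f['cx'])/f['fx']*d,(v-f['cy'])/f['fy']*d,d],-1)
    W=P@M.T+np.array(f['position']); W[d==0]=np.nan; return W
def crop(tag,u0,v0,u1,v1,s,out):
    im=cv2.imread(f'pics/{tag}.png')[v0:v1,u0:u1]; cv2.imwrite(f'pics/{out}.png',cv2.resize(im,None,fx=s,fy=s,interpolation=cv2.INTER_CUBIC))
E
python3 - <<'E'
from h import *
for n in ['top','side']:
    f=grab(n,n+'0'); print(n,f['position'],f['orientation'],f['fx'],f['cx'],f['cy'])
print(env.get_time(),env.get_ee_rot())
E
```

```text
top [ 0.4705219  -0.02234189  0.78110856] [-174.14664783    2.37303171  -88.77206231] 422.3690628229421 320.9056314830236 208.1754662860014
side [ 0.52833554 -0.75670914  0.58489767] [-124.09729946    0.96479107   -3.49058226] 451.64443809941264 310.4418182126292 205.24931972763144
0.1 [ 1.79993835e+02  6.37724386e-02 -7.01858575e+01]
```

View pics/top0.png

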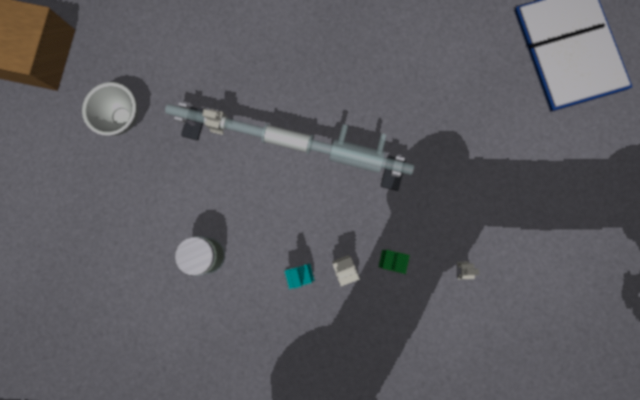

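View pics/side0.png

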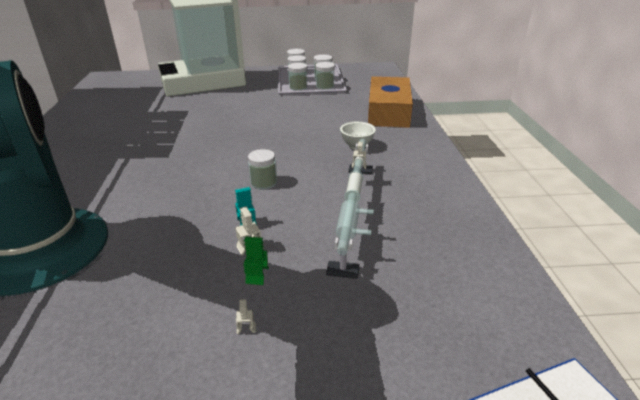

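Shown in the top view: turquoise clip (299,276), off-white clip (346,271), green clip (394,261), small off-white clip (467,271), jar (196,256) and the bare frosted joint (287,139). The off-white clip at (346,271) fits the description; the turquoise and green ones are excluded by colour, and (467,271) is the small one.

```bash
python3 - <<'E'
from h import *
a=cv2.imread('pics/top0.png')
A=cv2.resize(a[225:305,270:420],None,fx=5,fy=5,interpolation=cv2.INTER_CUBIC)
B=cv2.resize(a[95:195,160:420],None,fx=3,fy=3,interpolation=cv2.INTER_CUBIC)
cv2.imwrite('pics/cA.png',A);cv2.imwrite('pics/cB.png',B)
crop('side0',210,170,310,345,3.4,'cC')
W=world(load('top0')); im=load('top0')['image'].astype(int)
np.set_printoptions(precision=3,suppress=True,linewidth=200)
for u,v in [(346,271),(348,278),(341,262),(287,139),(196,256),(467,271),(320,300),(299,276)]: print(u,v,W[v,u])
E
```

```text
346 271 [ 0.439 -0.035  0.089]
348 278 [ 0.426 -0.039  0.048]
341 262 [ 0.453 -0.027  0.049]
287 139 [0.658 0.068 0.086]
196 256 [0.458 0.216 0.078]
467 271 [ 0.443 -0.238  0.058]
320 300 [0.382 0.01  0.   ]
299 276 [0.428 0.043 0.07 ]
```

View pics/cA.png

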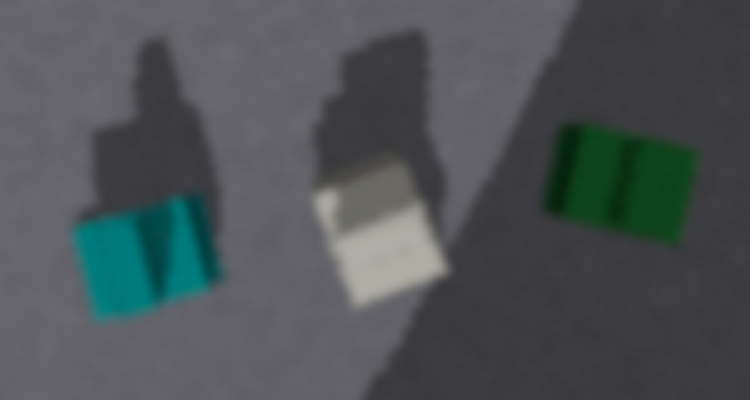

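View pics/cB.png

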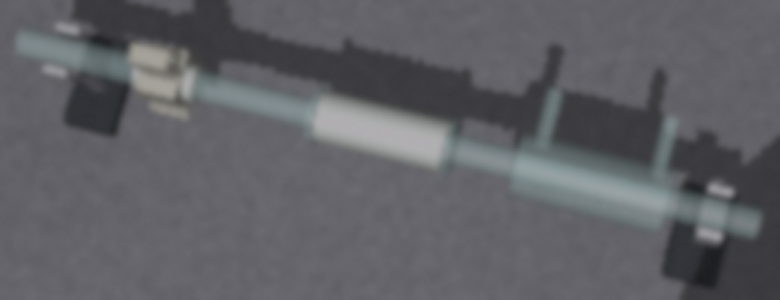

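View pics/cC.png

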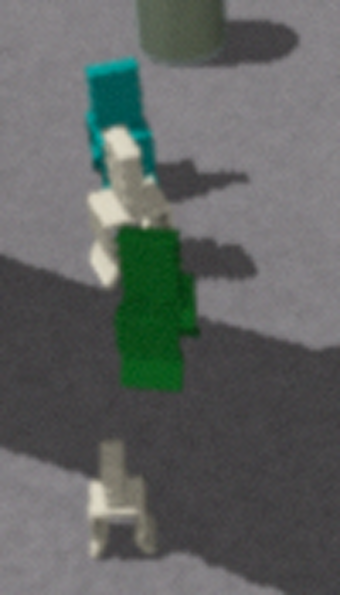

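```bash
cat > fit.py <<'E'
from h import *
np.set_printoptions(precision=4,suppress=True,linewidth=200)
for tag in ['top0','side0']:
    f=load(tag); W=world(f); im=f['image'].astype(int)
    sat=im.max(2)-im.min(2)
    near=(abs(W[...,0]-.439)<.05)&(abs(W[...,1]+.035)<.05)&(W[...,2]>.008)&(sat<45)
    print(tag,'sat/near',near.sum())
    for lo,hi in [(.08,.1),(.042,.055)]:
        m=near&(W[...,2]>lo)&(W[...,2]<hi)
        p=W[m]; 
        if len(p)<5: continue
        r=cv2.minAreaRect((p[:,:2]*1000).astype(np.float32))
        print(lo,len(p),p.mean(0),r, np.median(p[:,2]))
    if tag=='top0':
        near=(abs(W[...,0]-.658)<.1)&(abs(W[...,1]-.068)<.13)&(W[...,2]>.05)
        for band in [(.080,.092)]:
            m=near&(im.min(2)>140)&(W[...,2]>.06); p=W[m]
            v,u=np.nonzero(m); print('joint',len(p),u.min(),u.max(),p.mean(0),p[:,2].max())
            r=cv2.minAreaRect((p[:,:2]*1000).astype(np.float32)); print(r)
            print(im[139,287],im[150,325],im[128,250],im[155,355])
E
python3 fit.py
```

```text
top0 sat/near 486
0.08 163 [ 0.4369 -0.034   0.0899] ((436.7095947265625, -33.914764404296875), (13.074719429016113, 31.691165924072266), 21.714942932128906) 0.0899965527132991
0.042 303 [ 0.4374 -0.0337  0.0482] ((436.7096252441406, -33.994346618652344), (40.929359436035156, 33.79823684692383), 22.040618896484375) 0.04823406020435517
joint 768 208 363 [0.6582 0.0666 0.0855] 0.11208320569984365
((659.642578125, 68.90472412109375), (268.786376953125, 20.56824493408203), 76.52033996582031)
[176 175 178] [129 138 142] [126 138 141] [148 159 162]
side0 sat/near 513
0.08 89 [ 0.4387 -0.0384  0.0871] ((437.63275146484375, -34.54132843017578), (13.700833320617676, 37.004058837890625), 19.801925659179688) 0.0878400726058216
0.042 201 [ 0.4382 -0.0406  0.0469] ((437.90155029296875, -35.34330368041992), (41.71217727661133, 37.7904052734375), 23.59134864807129) 0.04660166123288667
```

```bash
cat > fit2.py <<'E'
from h import *
np.set_printoptions(precision=4,suppress=True,linewidth=200)
for tag in ['top0','side0']:
    f=load(tag); W=world(f); im=f['image'].astype(int)
    lo=W[...,2]
    m=(abs(W[...,0]-.658)<.1)&(W[...,1]>-.12)&(W[...,1]<.26)&(lo>.055)&(lo<.092)
    # iterative axis fit by x vs y strips: midpoint of cross-section
    a=np.array([.658,.067]); th=np.radians(76.5)
    for it in range(3):
        d=np.array([np.cos(th),np.sin(th)]); n=np.array([d[1],-d[0]])
        s=(W[...,:2]-a)@d; t=(W[...,:2]-a)@n
        mm=m&(abs(s)<.036)&(abs(t)<.03)
        S=s[mm];T=t[mm];Z=lo[mm]
        # fit cylinder r=.015 : t0+k s, z0+ kz*s
        from scipy.optimize import least_squares
        g=lambda q: np.hypot(T-q[0]-q[1]*S,Z-q[2])-.015
        q=least_squares(g,[0,0,.07],loss='soft_l1',f_scale=.001).x
        a=a+n*q[0]; th-=-0 ; th=np.arctan2(*(d+n*q[1])[::-1])
    print(tag,'axis pt',a,'yaw of axis',np.degrees(th),'z',q[2],'n',mm.sum(),'rms',np.std(g(q)))
    d=np.array([np.cos(th),np.sin(th)]); n=np.array([d[1],-d[0]])
    s=(W[...,:2]-a)@d; t=(W[...,:2]-a)@n
    for c in np.arange(-.14,.16,.004):
        k=m&(abs(s-c)<.002)&(abs(t)<.03); 
        kc=m&(abs(s-c)<.002)&(abs(t)<.006)
        if kc.sum(): print(f'{c:.3f} n{k.sum()} tw {np.ptp(t[k]):.4f} zmax {np.percentile(lo[k],95):.4f} I',im[kc].mean(0).round(),f'sat{(im[kc].max(1)-im[kc].min(1)).mean():.0f}')
E
python3 fit2.py
```

```text
top0 axis pt [0.6617 0.0661] yaw of axis 76.1088985392277 z 0.07036096961973361 n 728 rms 0.0010654400229960506
-0.140 n53 tw 0.0356 zmax 0.0908 I [134. 146. 148.] sat15
-0.136 n53 tw 0.0352 zmax 0.0899 I [135. 148. 150.] sat15
-0.132 n53 tw 0.0353 zmax 0.0891 I [136. 149. 151.] sat15
-0.128 n54 tw 0.0350 zmax 0.0904 I [134. 147. 149.] sat15
-0.124 n53 tw 0.0358 zmax 0.0897 I [134. 147. 149.] sat15
-0.120 n53 tw 0.0337 zmax 0.0894 I [133. 146. 148.] sat15
-0.116 n54 tw 0.0361 zmax 0.0889 I [133. 145. 148.] sat15
-0.112 n50 tw 0.0360 zmax 0.0900 I [134. 147. 149.] sat15
-0.108 n55 tw 0.0350 zmax 0.0903 I [132. 145. 147.] sat15
-0.104 n53 tw 0.0356 zmax 0.0899 I [135. 148. 150.] sat15
-0.100 n54 tw 0.0353 zmax 0.0895 I [133. 146. 148.] sat16
-0.096 n53 tw 0.0359 zmax 0.0898 I [133. 147. 149.] sat16
-0.092 n58 tw 0.0474 zmax 0.0897 I [135. 149. 151.] sat16
-0.088 n70 tw 0.0479 zmax 0.0899 I [132. 146. 148.] sat16
-0.084 n66 tw 0.0477 zmax 0.0893 I [131. 146. 147.] sat16
-0.080 n56 tw 0.0468 zmax 0.0894 I [132. 146. 148.] sat16
-0.076 n44 tw 0.0331 zmax 0.0891 I [122. 134. 136.] sat14
-0
[... 6461 characters left out ...]
3 I [161. 178. 171.] sat17
0.096 n5 tw 0.0161 zmax 0.0781 I [154. 169. 161.] sat15
0.100 n4 tw 0.0092 zmax 0.0774 I [162. 179. 172.] sat16
0.104 n9 tw 0.0142 zmax 0.0774 I [157. 172. 165.] sat15
0.108 n4 tw 0.0167 zmax 0.0770 I [165. 181. 174.] sat16
0.112 n11 tw 0.0189 zmax 0.0788 I [160. 173. 164.] sat13
0.116 n14 tw 0.0217 zmax 0.0808 I [169. 174. 165.] sat10
0.120 n41 tw 0.0287 zmax 0.0868 I [170. 169. 156.] sat15
0.124 n40 tw 0.0288 zmax 0.0900 I [168. 166. 152.] sat16
0.128 n19 tw 0.0282 zmax 0.0910 I [157. 152. 139.] sat17
0.140 n5 tw 0.0263 zmax 0.0896 I [128. 133. 125.] sat8
0.148 n2 tw 0.0048 zmax 0.0826 I [121. 120. 113.] sat8
0.160 n1 tw 0.0000 zmax 0.0775 I [125. 129. 122.] sat7
```

```bash
cat > go1.py <<'E'
from h import *
np.set_printoptions(precision=3,suppress=True)
C=[.4371,-.0342]; J=[.6628,.0688]
for y1,y2 in [(21.8,-13.7),(-158.2,166.3)]:
    print(y1,env.solve_ik([*C,.2],[180,0,y1]),env.solve_ik([*J,.2],[180,0,y2]),env.solve_ik([*J,.111],[180,0,y2]))
try:
    env.goto([*C,.20],[180,0,21.8])
except env.MotionError as e:
    print(e); env.goto([*C,.20],[180,0,-158.2])
env.grip(.045,40)
print(env.get_time(),env.get_tcp_pos(),env.get_ee_rot(),env.get_finger_gap())
grab('top','top1'); grab('side','side1'); 
E
python3 go1.py
```

```text
21.8 [ 36.67   11.167 -39.643 119.602   9.009  52.1    13.801] [ 17.629  35.904 -38.7    87.598  23.873  64.956 -39.663] [ 14.695  40.793 -33.998  91.114  26.079  56.202 -41.284]
-158.2 [  19.25     9.101  -20.381  120.093    4.04    51.437 -161.615] [ 30.255  45.567 -62.294  87.161  41.457  72.728 128.733] [ 30.36   53.152 -62.41   90.565  49.957  67.882 123.595]
2.725 [ 0.437 -0.034  0.2  ] [-179.998    0.001   21.796] 0.04517974662859323
```

View pics/side1.png

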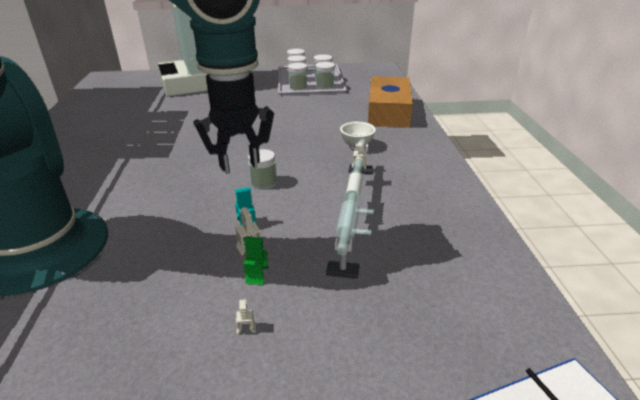

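```bash
cat > go2.py <<'E'
from h import *
np.set_printoptions(precision=4,suppress=True)
C=[.4371,-.0342]
print(env.movel([*C,.0705],vel=.08,contact_N=8), env.get_tcp_pos(), env.get_wrist_force())
grab('side','side2a')
env.grip(.0,70)
print(env.get_finger_gap(), env.get_wrist_force(), env.get_tcp_pos(), env.get_time())
grab('side','side2')
crop('side2',180,130,340,290,4,'c2')
E
python3 go2.py
```

```text
False [ 0.4373 -0.0343  0.0708] [ 0.5683 -0.4404  0.4572]
0.011359417537398447 [-0.8434  0.0969  4.767 ] [ 0.4373 -0.0342  0.0707] 5.0333
```

View pics/c2.png

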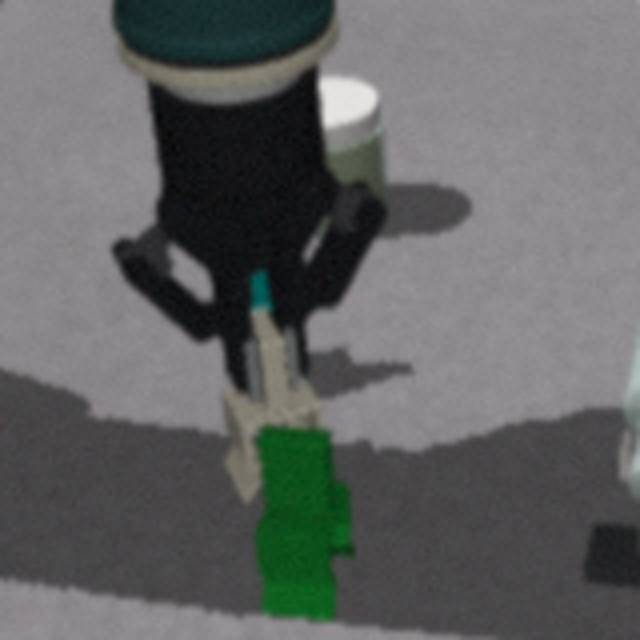

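Fingers hold the tab of the off-white clip (crop ~ (275,360)), gap 11.4 mm. Lifting and moving above the joint.

```bash
cat > go3.py <<'E'
from h import *
np.set_printoptions(precision=4,suppress=True)
C=[.4371,-.0342]; J=[.6628,.0688]
env.movel([*C,.22],vel=.12)
print(env.get_finger_gap(), env.get_wrist_force())
env.goto([*J,.20],[180,0,-13.7])
env.hold(.2)
print(env.get_finger_gap(), env.get_wrist_force(), env.get_tcp_pos(), env.get_ee_rot(),env.get_time())
grab('side','side3'); grab('top','top3')
crop('side3',250,90,450,290,3,'c3')
f=load('side3');W=world(f);im=f['image'].astype(int)
m=(np.hypot(W[...,0]-J[0],W[...,1]-J[1])<.05)&(W[...,2]>.1)&(W[...,2]<.182)&(im.min(2)>90)
p=W[m]; print(len(p),p.mean(0),np.percentile(p[:,2],[1,99]))
E
python3 go3.py
```

```text
0.011313573781083976 [ 0.1787  0.469  -0.7564]
0.011601912371992271 [-0.281   0.4544 -0.2501] [0.6625 0.0678 0.2007] [179.979   -0.0508 -13.729 ] 7.6583
316 [0.6627 0.0596 0.1604] [0.1311 0.1801]
```

View pics/c3.png

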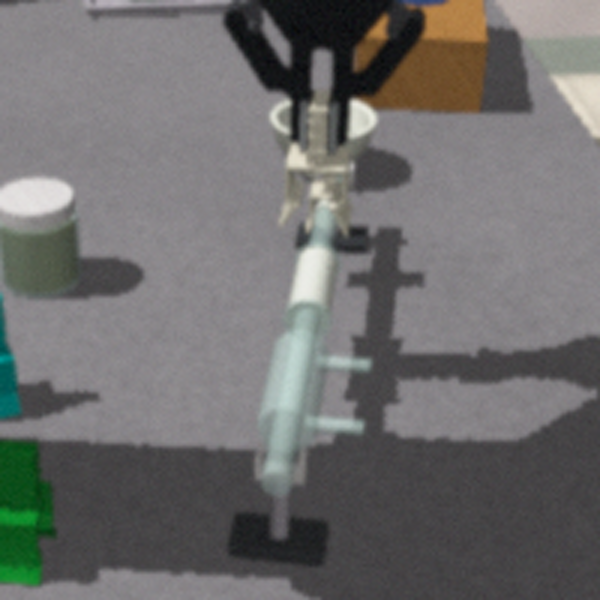

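View pics/top3.png

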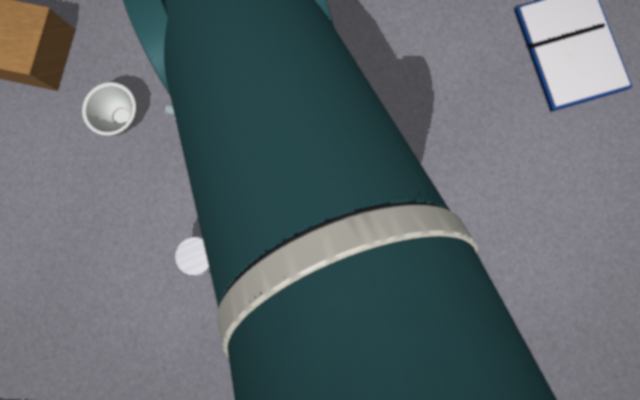

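```bash
python3 - <<'E'
from h import *
f=load('side3');W=world(f);im=f['image'].astype(int)
th=np.radians(76.3);d=np.array([np.cos(th),np.sin(th)]);n=np.array([d[1],-d[0]])
a=np.array([.6628,.0688]); t=(W[...,:2]-a)@n; s=(W[...,:2]-a)@d; z=W[...,2]
b=(im.min(2)>90)&(abs(s)<.03)&(abs(t)<.04)
for lo,hi in [(.13,.14),(.14,.15),(.15,.16),(.16,.17),(.17,.182)]:
    m=b&(z>lo)&(z<hi); print(lo,m.sum(),np.percentile(t[m],[2,98]),np.percentile(s[m],[2,50,98]))
m=(abs(s)<.03)&(abs(t)<.03)&(z>.055)&(z<.092); print('joint t',np.percentile(t[m],[2,98]),m.sum())
E
```

```text
0.13 48 [-0.02236947  0.02467783] [-0.02038466 -0.01094619  0.01388135]
0.14 67 [-0.01559997  0.01904847] [-0.01988458 -0.01031843  0.01381267]
0.15 32 [-0.01806472  0.02177695] [-0.02039388 -0.0121096   0.01502064]
0.16 21 [-0.01849021  0.02181756] [-0.02011404 -0.01708169  0.01027166]
0.17 147 [-0.01842232  0.02160934] [-0.02046029 -0.01349393  0.01468293]
joint t [-0.01246644  0.0157453 ] 198
```

```bash
cat > go4.py <<'E'
from h import *
np.set_printoptions(precision=4,suppress=True)
J=[.6628,.0688]
print(env.movel([*J,.150],vel=.1,contact_N=10), env.get_tcp_pos(), env.get_wrist_force())
for z in np.arange(.145,.1105,-.003):
    z=max(z,.112)
    c=env.movel([*J,z],vel=.03,contact_N=32); w=env.get_wrist_force()
    print(round(z,4),c,env.get_tcp_pos(),w,round(env.get_finger_gap(),4))
    if c or np.linalg.norm(w)>45: break
print(env.get_time()); grab('side','side4'); crop('side4',270,90,430,250,4,'c4')
E
python3 go4.py
```

```text
False [0.663  0.069  0.1502] [-0.653   0.1826 -0.07  ]
0.145 False [0.6628 0.0688 0.1451] [-0.3072  0.3029 -0.5963] 0.0112
0.142 False [0.6627 0.0688 0.1419] [ 0.598  -0.0464 -0.1708] 0.0108
0.139 False [0.6627 0.0688 0.1388] [ 0.411   0.0436 -0.3333] 0.0113
0.136 False [0.6628 0.0689 0.1359] [ 0.3166 -0.004   1.1472] 0.0115
0.133 False [0.6631 0.069  0.1334] [0.1043 1.5881 4.2615] 0.0108
0.13 False [0.6632 0.0692 0.1305] [0.413  1.7793 6.1655] 0.0112
0.127 False [0.6631 0.0692 0.1274] [0.2678 1.7498 3.8862] 0.0112
0.124 False [0.6629 0.0691 0.124 ] [1.0981 2.5528 1.4169] 0.0111
0.121 False [0.6626 0.0688 0.1206] [ 1.714   1.8729 -4.8857] 0.0117
0.118 False [0.6624 0.0686 0.1173] [ 2.4602  1.024  -8.1324] 0.0112
0.115 False [0.6624 0.0685 0.1144] [ 0.6281  1.0271 -8.8625] 0.0115
0.112 False [0.663  0.0687 0.1123] [-1.2726 -0.871   0.93  ] 0.011
11.475
```

View pics/c4.png

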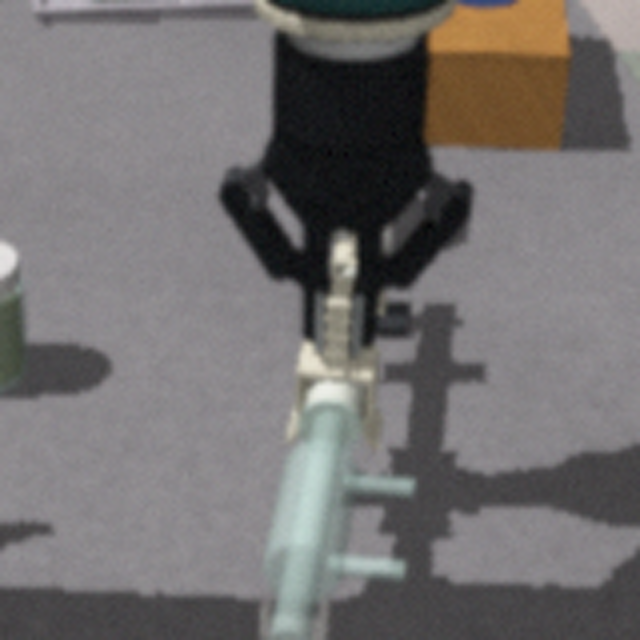

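The force climbed to about 6 N, then reversed (clip pulled itself on): it snapped. A light seating press follows, then release.

```bash
cat > go5.py <<'E'
from h import *
np.set_printoptions(precision=4,suppress=True)
J=[.6628,.0688]
print(env.movel([*J,.1085],vel=.02,contact_N=18), env.get_tcp_pos(), env.get_wrist_force())
env.grip(.04,40); env.hold(.2)
print(env.get_finger_gap(),env.get_wrist_force())
env.movel([*J,.24],vel=.12)
q=np.array(env.get_joint_positions()); 
env.goto([.45,.0,.30],[180,0,-13.7]); env.hold(.3)
print(env.get_time(),env.get_wrist_force())
grab('side','side5'); grab('top','top5'); crop('side5',270,120,430,280,4,'c5')
E
python3 go5.py
```

```text
True [0.6632 0.0687 0.1122] [-4.3373 -0.8166 12.3248]
0.03964279290788321 [ 0.352  -0.3521  0.9966]
14.775 [ 0.0358 -0.2304 -0.0159]
```

View pics/c5.png

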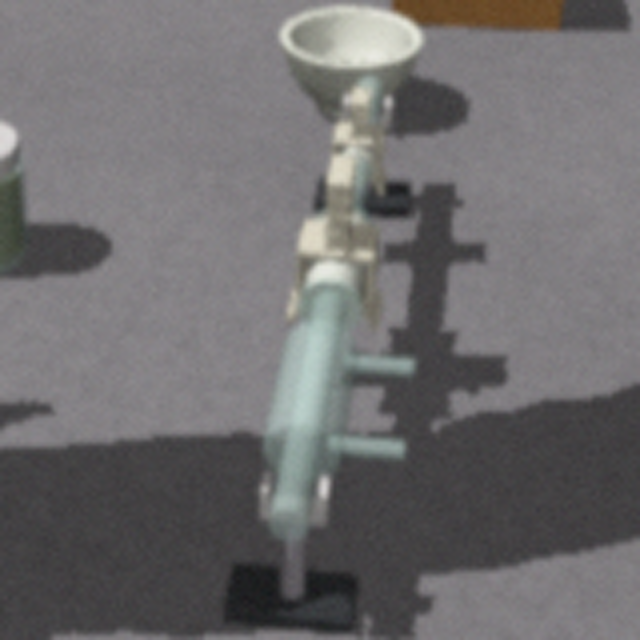

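View pics/top5.png

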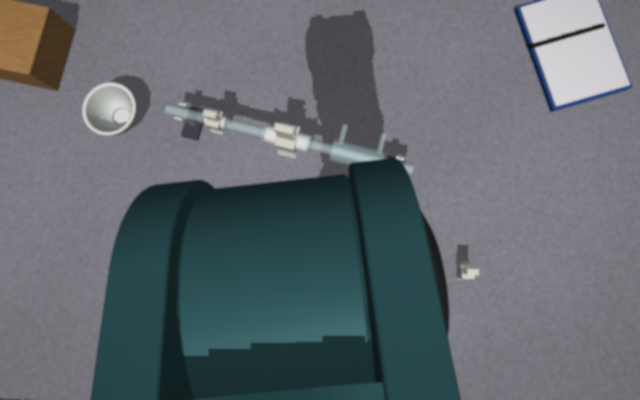

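```bash
python3 - <<'E'
from h import *
th=np.radians(76.3);d=np.array([np.cos(th),np.sin(th)]);n=np.array([d[1],-d[0]]);a=np.array([.6628,.0688])
for tag in ['top5','side5']:
    f=load(tag);W=world(f);im=f['image'].astype(int)
    t=(W[...,:2]-a)@n; s=(W[...,:2]-a)@d; z=W[...,2]
    for lo,hi in [(.12,.14),(.0885,.096)]:
        m=(abs(s)<.03)&(abs(t)<.035)&(z>lo)&(z<hi)
        if m.sum()<5: continue
        r=cv2.minAreaRect((np.c_[t[m],s[m]]*1000).astype(np.float32))
        print(tag,lo,m.sum(),'zmed',np.median(z[m]),np.percentile(z[m],95),r)
W=world(load('top5'));print(W[271,467])
E
```

```text
top5 0.12 197 zmed 0.1312795028240259 0.13341885884285462 ((-0.21032142639160156, -0.23384475708007812), (13.665377616882324, 31.827356338500977), 1.3560091257095337)
top5 0.0885 221 zmed 0.08997074963238649 0.09240219883301815 ((-0.5099754333496094, -0.24057769775390625), (33.70481491088867, 41.28860855102539), 89.05414581298828)
side5 0.12 70 zmed 0.12899014281057972 0.13104209177968143 ((1.743237018585205, -2.413990020751953), (12.72724437713623, 33.948951721191406), 3.2469043731689453)
side5 0.0885 44 zmed 0.08945126099259809 0.09566420547516194 ((1.557302474975586, -2.752023696899414), (30.22064781188965, 35.26247787475586), 88.001220703125)
[ 0.44273064 -0.23691007  0.06041389]
```

```bash
python3 -c "
from rig import env
env.hand_in(); print(env.get_time())"
```

```text
the job is handed in; nothing more can be done
the job is handed in; nothing more can be done
```

I gripped the larger off-white clip by its tab, turned it to line up with the bare joint and pressed it straight down until it snapped on. I then gave it a light seating press of about 12 N, let go, moved the arm clear and handed the job in. The clock read 14.8 s just before hand-in.

**Seating:** The push force rose to about 6 N, then reversed to about -9 N as the clip pulled itself on. The 6 N is below the stated 12 to 16 N, but I read force only at the end of each 3 mm step, so the peak was probably missed. After release, the top camera shows the bridge top at 90.0 mm and the tab top at 131 mm. Fully home would be 90 and 132 mm.

**Position:** The top camera puts the clip less than 1 mm from the joint's middle both across and along it, turned by about 1°. The side camera disagrees by about 2 mm, reading +1.7 mm across and -2.5 mm along. It had shown the joint itself shifted +1.6 mm across, so I take that part as calibration. Both readings are inside the limits.

**Bystanders:** The small clip reads within about 1 mm of where it started, apart from a 2 mm difference in height. I checked the jar only by eye in the side picture, where it stands upright. It was hidden in the last top view, so I have no final measurement of it.

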